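# Put the lids back on the washed sample pots

## Robot

A 6-joint arm with a two-finger parallel gripper is mounted at the origin on the work surface. World frame = base frame: x ahead of the robot, y to its left, z up, the work surface at z = 0. Lengths are in m, angles in rad, forces in N, time in s.
With the tool pointing down it reaches from about 0.25 to 0.725 m from the base axis. Payload 4 kg.
Tool frame: the origin (TCP) lies at the very end of the fingers, on their centre line; the grasp point (between the pads) lies 19 mm behind it; z points along the fingers, y is the line along which they close (so a half turn about z gives the same grasp; the last joint's range is limited). The gripper opens to 85 mm and grips with 20 to 120 N. Pads are 22 mm wide; open, the fingers measure 114 mm over their backs; the gripper's body (76 mm by 85 mm) begins 54 mm behind the grasp point. The pads swing forward as they close: fully open they stand 13 mm farther back than shut.
Start: joints at [1.323, 0.241, 0.005, 1.335, 0, 1.571], TCP at [0.123, 0.485, 0.193] pointing down, gripper open.
Joint ranges: [-2.72, 2.72], [-1.05, 1.87], [-1.09, 1.28], [-1.99, 2.15], [-1.42, 1.44], [-3.14, 3.14]. Speed limits (rad/s): [2.79, 2.79, 3.14, 3.14, 3.14, 3.14].

## Interface

Orientations are given as a unit quaternion [x, y, z, w].
In Python, from workcell import bot, vision, workorder gives the robot as it stands.
- The arm moves only by the shell command python3 -m creep 'ROWS' [OPENING]. ROWS is JSON, a list of rows, each a list of 2 entries, a list of its own where there are three numbers: the shift along the tool's x, y, z in mm, then the turn, a rotation vector about the tool's x, y, z in rad. In form: [[[dx, dy, dz], [wx, wy, wz]], ...]. A call has 1 to 12 rows; each row shifts and turns the commanded pose from where the row before left it, along the tool's axes as they then stand; what a row does not reach is not made up. A row lasts 1/8 s, in which the tool goes at most 62.5 mm and 10.7 degrees, less where a joint would pass 70% of its speed; a pose out of reach is approached as far as the arm can. A call is refused whole if a number of a shift passes 62.5 or a number of a turn 0.188, either way. A call with a gripper value outside its range is refused whole. OPENING is the finger opening in mm, from 0 to 85.4, set as the call begins (- or left out, the last holds). The fingers move at their own pace and stop on an object; the grip force is fixed at half the most. Time passes only in rows, so rows that do not move let the fingers close. It gives the time, the measured TCP pose, the force, the opening and the grip force at its end, in the units of the state.
- bot.get_obs(): the state, without advancing time (a new reading comes with each control period).
- vision.camera(name): name is "scene" or "top" or "wrist"; returns a dict with "image" (400x640x3 uint8, blue, green, red), "z_map" (400x640 float32, m along the optical axis (not along the pixel's ray), 0 where there is no reading), "K" (3x3 intrinsics, pixels), "rvec" (rotation vector, rad) and "tvec" (3), from world to camera coordinates, as OpenCV has them; the wrist camera has in their place "tool_from_camera" (4x4, takes a point from camera to tool coordinates, whose origin is the TCP and whose axes are the flange's). Camera axes: x right, y down, z forward; pixel columns grow to the right and rows downward; lengths in m; the calibration is good to about 2 mm. A picture is of the moment at which its call begins: read the wrist's pose just before it.
- workorder.job_done(): hands the job in; it is judged then, once.
Trained networks look in a picture, given as the dict that the camera call returned (one of the last four; its "shot" number tells which), for a name from the list of things; names that differ only in an ending like _2 or _b are one class to them, and where a whole thing is asked for, a point or a joint stands for the part that bears it (a point fixed in the world has none). Each returns a list of dicts, best first, with "score" (0 to 1); they miss things now and then, are a little off and sometimes report something else, mostly with a low value. They report only what shows in the picture. A call takes as long as a camera call. They do not tell look-alikes from the thing itself.
- vision.spot_in(picture, query): "position" ([column, row] in pixels, amid what is visible of it).
- vision.place_of(picture, query): "position" ([column, row] in pixels: a listed point, or the origin of a listed thing).
The state is a dict: "clock": time; "joint_pos": joint angles; "joint_vel": joint speeds; "tau": joint torques, N m; "eef_pos": TCP position; "tool_rot": TCP orientation; "ft_force": force on the tool from outside, world axes, zero at the start; "ft_torque": the same for the moment, N m; "grip_width": finger opening in m; "grasp_force": force on a finger pad.
Only numpy, scipy, OpenCV 4.12 (cv2) and the standard library are available. Lean on these libraries where they do the work, as an engineer would, in place of code of your own. Each camera call takes 0.05 s, during which the arm holds its last target. There are 200 camera calls.

## Task

The four sample pots are washed and dry and go back into store with their lids on. Put each loose lid on the open pot of its own shape and size, so that it sits level and fully home in the mouth, and leave all four pots standing upright on the table, with nothing knocked over on the way. Leave the trowel and the roll of tape where they lie.

Things in the scene. Friction and masses are not known exactly. Their poses are not given: they have to be found in the camera images.
- lid_large: the large round white lid, 68 mm across its 9 mm deep skirt, 15 mm tall in all. A tapered plug (49 mm across under the skirt, 42 mm at the bottom, 6 mm deep) stands below the skirt and goes into the pot's mouth. It lies plug down. Origin: centre of the plug's underside, z up; the skirt, by whose sides it is gripped, spans 6 to 15 mm above the origin. Fully home on the large round pot the origin is 64 mm above the pot's.
- pot_large: the large round open plastic pot: rim 60 mm across outside at the top (bead just below it 64 mm), mouth 55 mm, 70 mm tall, narrower at the foot; loose, light and empty. Origin: centre of its underside, z up.
- lid_medium: the medium round white lid, 56 mm across its 9 mm deep skirt, 15 mm tall in all. A tapered plug (37 mm across under the skirt, 30 mm at the bottom, 6 mm deep) stands below the skirt and goes into the pot's mouth. It lies plug down. Origin: centre of the plug's underside, z up; the skirt, by whose sides it is gripped, spans 6 to 15 mm above the origin. Fully home on the medium round pot the origin is 52 mm above the pot's.
- pot_medium: the medium round open plastic pot: rim 48 mm across outside at the top (bead just below it 52 mm), mouth 43 mm, 58 mm tall, narrower at the foot; loose, light and empty. Origin: centre of its underside, z up.
- lid_small: the small round white lid, 44 mm across its 9 mm deep skirt, 15 mm tall in all. A tapered plug (25 mm across under the skirt, 18 mm at the bottom, 6 mm deep) stands below the skirt and goes into the pot's mouth. It lies plug down. Origin: centre of the plug's underside, z up; the skirt, by whose sides it is gripped, spans 6 to 15 mm above the origin. Fully home on the small round pot the origin is 38 mm above the pot's.
- pot_small: the small round open plastic pot: rim 36 mm across outside at the top (bead just below it 40 mm), mouth 31 mm, 44 mm tall, narrower at the foot; loose, light and empty. Origin: centre of its underside, z up.
- lid_square: square white lid, 56 x 56 mm over its 9 mm deep skirt, 15 mm tall in all. A tapered plug (37 mm square under the skirt, 30 mm at the bottom, 6 mm deep) stands below the skirt and goes into the pot's mouth. It lies plug down. Origin: centre of the plug's underside, z up, x and y square to its sides; the skirt, by whose sides it is gripped, spans 6 to 15 mm above the origin. Fully home, with its sides along the pot's, the origin is 49 mm above the pot's.
- pot_square: square open plastic pot, 48 x 48 mm outside (its thin lip 52 mm), 55 mm tall, mouth 43 x 43 mm inside; loose, light and empty. Origin: centre of its underside, z up, x and y square to its sides. Its lid is the square one.
- trowel: steel finishing trowel with a wooden handle, 240 x 90 mm, 65 mm high, lying on a 6 mm thick sample board at the robot's left; origin at the centre of its blade's underside. To be left alone.
- tape: roll of cream masking tape lying flat at the robot's right, 100 mm across, 25 mm high, hole 76 mm; origin at the centre of its underside. To be left alone.
There are look-alikes about, which are no part of the job. What is shaped like the pot_medium but green or pink is not meant.

How it is judged:
By the outcome, as a careful person would: the job done as asked, in the order asked, and still so for the second after the job is handed in, with the robot touching nothing.
It also fails if it takes over 112 s, if anything falls off the work surface, if the arm or the gripper's body presses on something with over 40 N, if the wrist force passes 120 N, or if a joint passes its speed limit or range.

## Working session

There is one attempt and no reset: what is moved stays moved. The work goes in short steps, Python scripts to look and compute and a shell command to move; the robot and the scene stay as the last step left them, time stands still between calls to the robot, and variables do not carry over. Pictures are saved under pics/ and viewed, at most 14 in all, crops included, and the job is handed in when it is done.

```bash
mkdir -p pics; ls
python3 - <<'E'
from workcell import bot, vision
import cv2
o=bot.get_obs(); print({k:(v if not hasattr(v,'round') else v.round(3)) if not isinstance(v,(list,)) else [round(x,3) for x in v] for k,v in o.items()})
for n in ("scene","top"):
    p=vision.camera(n); cv2.imwrite(f"pics/{n}0.png",p["image"])
    print(n,p["K"],p["rvec"],p["tvec"])
E
```

```text
pics
{'clock': 0.0, 'joint_pos': array([1.323, 0.241, 0.004, 1.335, 0.   , 1.571]), 'joint_vel': array([ 0.001,  0.001, -0.001,  0.001,  0.001,  0.002]), 'tau': array([ 1.0000e-03, -3.7232e+01,  2.5241e+01,  1.7000e-02,  0.0000e+00,
        0.0000e+00]), 'eef_pos': array([0.122, 0.484, 0.192]), 'tool_rot': array([ 0.124,  0.992, -0.001, -0.   ]), 'ft_force': array([1.151, 0.804, 0.166]), 'ft_torque': array([-0.007,  0.053,  0.003]), 'grasp_force': 0.0, 'grip_width': 0.08543774845731496}
scene [[381.08219266   0.         319.4264091 ]
 [  0.         381.08219266 195.84852902]
 [  0.           0.           1.        ]] [ 1.21436998  2.04888871 -1.11966818] [ 0.2109776  -0.23099752  1.68886074]
top [[487.36883459   0.         320.16664439]
 [  0.         487.36883459 199.53264753]
 [  0.           0.           1.        ]] [ 2.13123706 -2.1304123   0.20934698] [0.05158262 0.56542634 1.34723769]
```

View pics/top0.png

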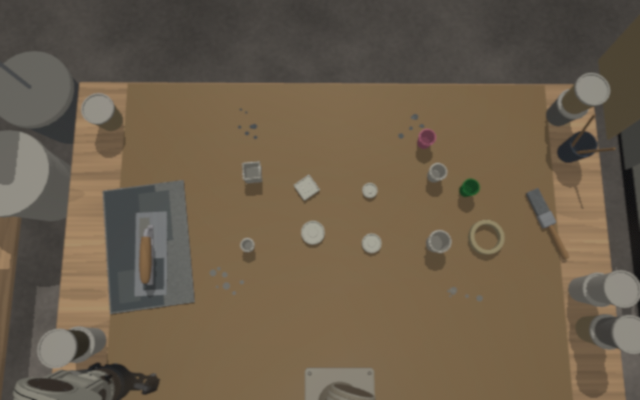

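View pics/scene0.png

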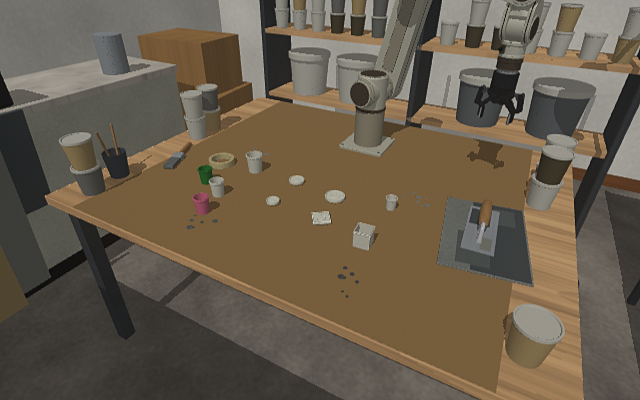

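Top view (u,v):
- **Pots:** square (252,172), small (248,245), large (440,241), medium candidates at (437,172) grey/white, (427,138) pink and (470,188) green. The grey/white one at (437,172) fits; the coloured ones are look-alikes.
- **Lids:** large (313,233), square (307,188), small (370,190), medium (372,243).

Next I'll measure positions and make one enlarged crop to confirm.

```bash
cat > h.py <<'E'
import numpy as np, cv2
from scipy.spatial.transform import Rotation as R
from workcell import bot, vision
def cloud(p, T=None):
    z=p["z_map"].astype(float); K=p["K"]; v,u=np.indices(z.shape)
    c=np.stack([(u-K[0,2])*z/K[0,0],(v-K[1,2])*z/K[1,1],z],-1)
    if T is None:
        Rm=cv2.Rodrigues(np.array(p["rvec"],float))[0]; w=(c-np.ravel(p["tvec"]))@Rm
    else: w=c@T[:3,:3].T+T[:3,3]
    w[z<=0]=np.nan; return w
def wrist():
    o=bot.get_obs(); p=vision.camera("wrist"); T=np.eye(4)
    T[:3,:3]=R.from_quat(o["tool_rot"]).as_matrix(); T[:3,3]=o["eef_pos"]
    return o,p,T@np.array(p["tool_from_camera"])
def blobs(w, zmin, amin=15):
    m=(np.nan_to_num(w[...,2],nan=-1)>zmin).astype(np.uint8)
    n,l,s,_=cv2.connectedComponentsWithStats(m)
    return [(l==i) for i in range(1,n) if s[i,4]>=amin]
E
python3 - <<'E'
from h import *
p=vision.camera("top"); w=cloud(p); cv2.imwrite("pics/crop1.png",cv2.resize(p["image"][110:270,220:520],None,fx=2.6,fy=2.6,interpolation=cv2.INTER_CUBIC))
print("table z",np.nanmedian(w[150:260,260:400,2]))
t=np.nanmedian(w[150:260,260:400,2])
for m in blobs(w,t+.006):
    v,u=np.nonzero(m)
    if not(200<u.mean()<530 and len(u)<2500): continue
    q=w[m]; zt=np.percentile(q[:,2],95); top=q[q[:,2]>zt-.007]
    lo,hi=top.min(0),top.max(0)
    print((int(u.mean()),int(v.mean())),"ztop %.3f"%zt,"ctr",((lo+hi)/2)[:2].round(4),"size",(hi-lo)[:2].round(3),len(u))
o,p,T=wrist(); cv2.imwrite("pics/w0.png",p["image"]); print(np.array(p["tool_from_camera"]).round(3),p["K"][0,0])
E
```

```text
table z 0.0014487588580344107
(426, 137) ztop 0.061 ctr [ 0.7522 -0.2629] size [0.05  0.051] 230
(251, 171) ztop 0.058 ctr [0.6515 0.2503] size [0.055 0.051] 237
(437, 171) ztop 0.060 ctr [ 0.6491 -0.2899] size [0.049 0.047] 232
(306, 187) ztop 0.019 ctr [0.6094 0.0903] size [0.072 0.071] 345
(469, 187) ztop 0.061 ctr [ 0.603  -0.3818] size [0.052 0.051] 242
(369, 189) ztop 0.018 ctr [ 0.6014 -0.0958] size [0.043 0.042] 165
(312, 231) ztop 0.018 ctr [0.4761 0.0723] size [0.065 0.064] 412
(486, 236) ztop 0.030 ctr [ 0.4625 -0.4322] size [0.096 0.1  ] 518
(439, 241) ztop 0.073 ctr [ 0.4447 -0.2836] size [0.062 0.062] 314
(371, 242) ztop 0.019 ctr [ 0.4455 -0.0977] size [0.055 0.055] 283
(246, 244) ztop 0.047 ctr [0.4372 0.2578] size [0.037 0.037] 105
(339, 383) ztop 0.289 ctr [ 0.0817 -0.0144] size [0.019 0.078] 2148
[[-0.001 -0.955 -0.296  0.075]
 [ 1.    -0.001 -0.     0.   ]
 [-0.    -0.296  0.955 -0.18 ]
 [ 0.     0.     0.     1.   ]] 343.1237667737296
```

View pics/crop1.png

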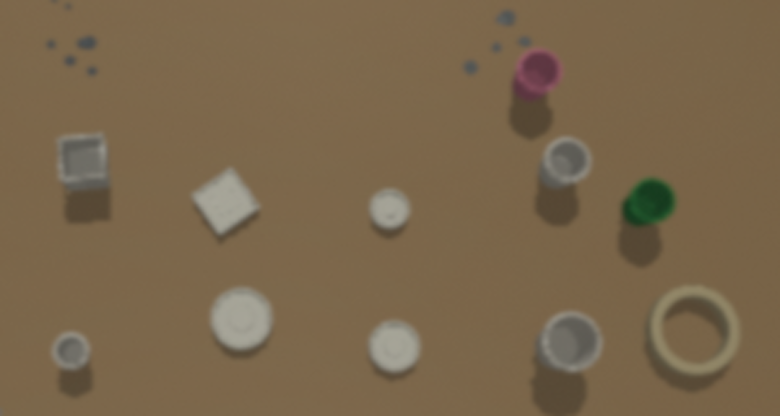

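View pics/w0.png

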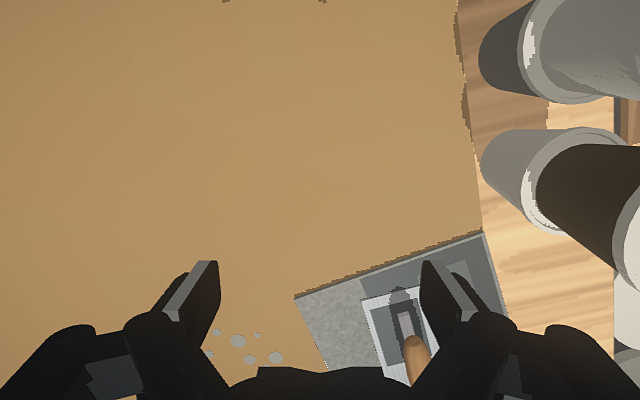

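The crop confirms it: the open pale pot at crop (567,160) is pot_medium; the pink (538,72) and green (650,202) ones are look-alikes. The wrist view shows the fingers at the lower edge and the trowel below, so the camera sits on the robot side. Now I'll move over the large lid.

```bash
python3 -m creep '[[[0,0,0],[0,0,-0.124]],[[0,0,0],[0,0,-0.124]],[[-35,-41,0],[0,0,0]],[[-35,-41,0],[0,0,0]],[[-35,-41,0],[0,0,0]],[[-35,-41,0],[0,0,0]],[[-35,-41,0],[0,0,0]],[[-35,-41,0],[0,0,0]],[[-35,-41,0],[0,0,0]],[[-35,-41,0],[0,0,0]],[[-35,-41,0],[0,0,0]],[[-35,-41,0],[0,0,0]]]'
cat >> h.py <<'E'
def look(save=None, tz=0.0):
    o,p,T=wrist(); w=cloud(p,T)
    if save: cv2.imwrite("pics/%s.png"%save,p["image"])
    Rm=R.from_quat(o["tool_rot"]).as_matrix(); tcp=np.array(o["eef_pos"])
    rel=(w-tcp)@Rm
    print("t %.2f tcp"%o["clock"],tcp.round(4),"axes x",Rm[:,0].round(3),"z",Rm[:,2].round(3),"j6 %.2f"%o["joint_pos"][5])
    for m in blobs(w,0.006,60):
        v,u=np.nonzero(m); q=w[m]; 
        if q[:,2].max()>.11 or len(u)>25000: continue
        zt=np.percentile(q[:,2],90); s=m&(np.abs(w[...,2]-zt)<.005); top=w[s]
        hull=cv2.convexHull(top[:,:2].astype(np.float32)); (cx,cy),rad=cv2.minEnclosingCircle(hull)
        rc=cv2.minAreaRect(hull); edge=(u.min()==0)|(u.max()==639)|(v.min()==0)|(v.max()==399)
        c=np.array([*rc[0],zt]); r=(c-tcp)@Rm*1000
        print((int(u.mean()),int(v.mean())),"ztop %.4f"%zt,"rect c",np.round(rc[0],4),"size",np.round(rc[1],4),"ang %.1f"%rc[2],"circ",np.round([cx,cy,2*rad],4),"tool d mm",r.round(1),"EDGE" if edge else "")
    return w
E
python3 -c "
from h import *
look('w1')"
```

```text
clock: 1.7
eef_pos: [0.4736, 0.0732, 0.1931]
tool_rot: [0.0, 1.0, 0.0, 0.0]
ft_force: [0.9, -0.0, 0.0]
grip_width: 0.0852
grasp_force: 0.0
t 1.70 tcp [0.4736 0.0732 0.1931] axes x [-1.  0. -0.] z [ 0.  0. -1.] j6 0.15
(157, 138) ztop 0.0142 rect c [ 0.445  -0.0959] size [0.0555 0.0551] ang 76.3 circ [ 0.4455 -0.0959  0.0574] tool d mm [  28.6 -169.2  178.9] 
(510, 133) ztop 0.0429 rect c [0.4371 0.2606] size [0.0398 0.0393] ang 83.7 circ [0.4374 0.2605 0.0409] tool d mm [ 36.6 187.3 150.2] 
(3, 142) ztop 0.0167 rect c [ 0.449  -0.2578] size [0.0061 0.0329] ang 77.0 circ [ 0.4483 -0.2607  0.0331] tool d mm [  24.6 -331.1  176.2] EDGE
(320, 167) ztop 0.0141 rect c [0.4763 0.0747] size [0.0663 0.0676] ang 89.9 circ [0.4762 0.0742 0.0684] tool d mm [ -2.7   1.5 179. ] 
(336, 278) ztop 0.0139 rect c [0.61   0.0929] size [0.0565 0.0567] ang 35.3 circ [0.6093 0.0929 0.0772] tool d mm [-136.4   19.7  179.2] 
(17, 315) ztop 0.0548 rect c [ 0.6528 -0.2729] size [0.0201 0.0484] ang 74.7 circ [ 0.6511 -0.2791  0.0487] tool d mm [-179.2 -346.1  138.2] EDGE
```

View pics/w1.png

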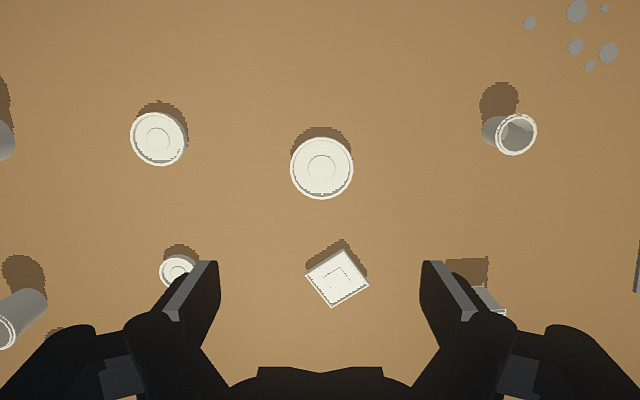

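The wrist view shows the large lid at (320,167), medium lid at (157,138), square lid at (336,278), small pot at (510,133) and small lid at (178,270), all measured cleanly. I'll grasp the large lid.

```bash
python3 -m creep '[[[-2.7,1.2,50],[0,0,0]],[[0,0,50],[0,0,0]],[[0,0,50],[0,0,0]],[[0,0,35],[0,0,0]],[[0,0,9],[0,0,0]],[[0,0,3],[0,0,0]],[[0,0,0],[0,0,0]]]' 78
python3 -c "
from h import *
look('w2')"
python3 -m creep '[[[0,0,0],[0,0,0]],[[0,0,0],[0,0,0]],[[0,0,0],[0,0,0]],[[0,0,0],[0,0,0]],[[0,0,0],[0,0,0]],[[0,0,0],[0,0,0]]]' 60
```

```text
clock: 2.62
eef_pos: [0.4767, 0.0763, -0.0026]
tool_rot: [-0.0, 1.0, 0.0, 0.001]
ft_force: [-0.5, 0.6, 0.8]
grip_width: 0.078
grasp_force: 0.0
t 2.62 tcp [ 0.4767  0.0763 -0.0026] axes x [-1.    -0.    -0.003] z [ 0.003  0.    -1.   ] j6 0.16
(15, 186) ztop 0.0143 rect c [ 0.4487 -0.0763] size [0.0176 0.0495] ang 75.2 circ [ 0.447  -0.0827  0.0497] tool d mm [  28.1 -152.5  -17. ] EDGE
(316, 237) ztop 0.0141 rect c [0.4762 0.0745] size [0.0679 0.0674] ang 1.7 circ [0.4763 0.0746 0.069 ] tool d mm [  0.5  -1.8 -16.7] 
clock: 3.42
eef_pos: [0.4753, 0.076, -0.004]
tool_rot: [-0.0, 1.0, -0.0, -0.0]
ft_force: [-0.1, 0.4, 0.6]
grip_width: 0.0602
grasp_force: 0.0
```

View pics/w2.png

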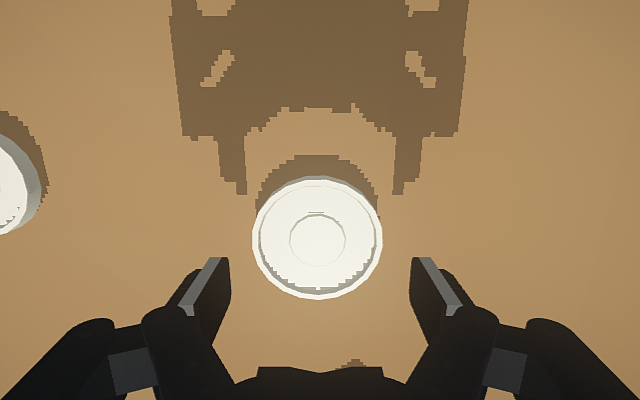

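The fingers closed to 60 mm without contact, so they passed above the lid. I'll measure where the fingertips really are from depth.

Run:
```python
from h import *
w=look('w3')
o,p,T=wrist(); 
w=cloud(p,np.array(p["tool_from_camera"]))*1000
ok=(w[...,2]<-1)&(np.abs(w[...,1])<70)&(w[...,2]>-120)
# finger pixels: by side profile, lowest points
for s in (-1,1):
    m=ok&(s*w[...,1]>20)&(p["image"].max(2)<60)
    q=w[m]; i=np.argsort(-q[:,2])[:400:40]; print(q[i].round(0).tolist())
print(p["z_map"][250:330:10,150:240:10].round(3))
```

```text
t 3.42 tcp [ 0.4753  0.076  -0.004 ] axes x [-1. -0.  0.] z [-0. -0. -1.] j6 0.16
(15, 190) ztop 0.0142 rect c [ 0.4491 -0.0762] size [0.0179 0.0487] ang 76.2 circ [ 0.4475 -0.0826  0.0489] tool d mm [  26.3 -152.1  -18.1] EDGE
(317, 240) ztop 0.0141 rect c [0.4761 0.0747] size [0.0678 0.0677] ang 17.2 circ [0.4764 0.0748 0.0691] tool d mm [ -0.7  -1.3 -18. ] 
[[-2.0, -30.0, -43.0], [-6.0, -30.0, -45.0], [-0.0, -30.0, -47.0], [6.0, -42.0, -50.0], [-1.0, -30.0, -51.0], [-5.0, -30.0, -53.0], [6.0, -41.0, -54.0], [-11.0, -30.0, -55.0], [9.0, -30.0, -56.0], [2.0, -30.0, -57.0]]
[[2.0, 30.0, -43.0], [-4.0, 30.0, -47.0], [6.0, 41.0, -51.0], [-3.0, 30.0, -52.0], [6.0, 41.0, -54.0], [6.0, 43.0, -56.0], [6.0, 43.0, -57.0], [7.0, 42.0, -58.0], [6.0, 43.0, -59.0], [7.0, 39.0, -60.0]]
[[0.194 0.195 0.193 0.194 0.194 0.194 0.194 0.193 0.193]
 [0.195 0.195 0.194 0.196 0.196 0.196 0.194 0.195 0.139]
 [0.197 0.196 0.197 0.197 0.197 0.197 0.196 0.14  0.129]
 [0.199 0.199 0.199 0.198 0.199 0.198 0.132 0.124 0.124]
 [0.201 0.201 0.2   0.201 0.201 0.126 0.126 0.118 0.118]
 [0.203 0.203 0.203 0.202 0.11  0.108 0.11  0.115 0.115]
 [0.106 0.204 0.205 0.105 0.106 0.105 0.104 0.106 0.117]
 [0.1   0.109 0.108 0.1   0.101 0.101 0.101 0.1   0.118]]
```

View pics/w3.png

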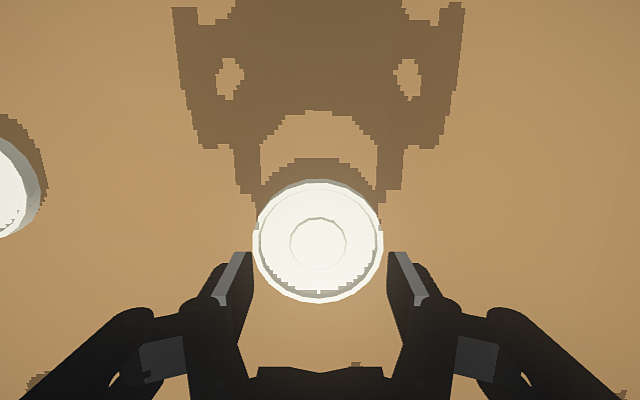

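The picture shows the lid (318,240) on the table with the fingertips (240,252)/(400,252) well above it. Depth puts the tip ends at tool z ≈ -43 mm, about 39 mm above the table, so the fingers end well short of the nominal TCP. I'll open and step down, watching force and tip height.

```bash
cat >> h.py <<'E'
def tips():
    o=bot.get_obs(); p=vision.camera("wrist"); w=cloud(p,np.array(p["tool_from_camera"]))*1000
    d=(p["image"].max(2)<60)&(np.abs(w[...,1])<60)&(np.abs(w[...,0])<15)&(w[...,2]>-90)
    for s in (-1,1):
        q=w[d&(s*w[...,1]>5)]; h=q[:,2]+0; k=q[h>h.max()-6] if len(q) else q
        print("tip",s,"maxz %.1f p98 %.1f"%(h.max(),np.percentile(h,98)),"inner y",np.abs(q[:,1]).min().round(1),"x %.1f"%k[:,0].mean(),"world z of tip %.1f"%(o["eef_pos"][2]*1000-h.max()))
E
python3 -m creep '[[[-1,-1.5,0],[0,0,0]],[[0,0,0],[0,0,0]],[[0,0,0],[0,0,0]],[[0,0,0],[0,0,0]],[[0,0,12],[0,0,0]],[[0,0,8],[0,0,0]],[[0,0,0],[0,0,0]]]' 76
python3 -c "
from h import *
look('w4'); tips()"
```

```text
clock: 4.4
eef_pos: [0.4751, 0.0743, -0.0251]
tool_rot: [-0.0, 1.0, -0.0, -0.001]
ft_force: [0.6, -0.4, -0.5]
grip_width: 0.0761
grasp_force: 0.0
t 4.40 tcp [ 0.4751  0.0743 -0.0251] axes x [-1.    -0.     0.003] z [-0.003 -0.    -1.   ] j6 0.15
(2, 209) ztop 0.0090 rect c [ 0.4517 -0.0699] size [0.0036 0.0245] ang 73.3 circ [ 0.4513 -0.0712  0.0247] tool d mm [  23.6 -144.2  -34. ] EDGE
(320, 259) ztop 0.0141 rect c [0.4761 0.0747] size [0.0677 0.0675] ang 19.8 circ [0.4764 0.0745 0.0693] tool d mm [ -0.8   0.4 -39.2] 
tip -1 maxz -46.3 p98 -49.3 inner y 37.5 x -0.6 world z of tip 21.7
tip 1 maxz -48.2 p98 -50.4 inner y 37.3 x -1.7 world z of tip 23.6
```

View pics/w4.png

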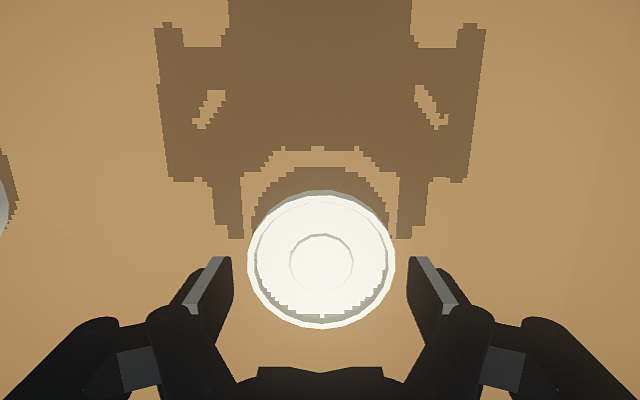

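The tips are about 22 mm above the table and straddle the lid at (320,259). I'll go 16 mm lower, check force, then close.

```bash
python3 -m creep '[[[-1,0,10],[0,0,0]],[[0,0,5.5],[0,0,0]],[[0,0,0],[0,0,0]]]' 76 && python3 -c "
from h import *
tips()"
python3 -m creep '[[[0,0,0],[0,0,0]],[[0,0,0],[0,0,0]],[[0,0,0],[0,0,0]],[[0,0,0],[0,0,0]],[[0,0,0],[0,0,0]]]' 58; python3 -c "
from h import *
tips()"
```

```text
clock: 4.88
eef_pos: [0.4767, 0.0744, -0.0401]
tool_rot: [-0.0, 1.0, -0.0, -0.001]
ft_force: [0.1, -0.1, 0.4]
grip_width: 0.0759
grasp_force: 0.0
tip -1 maxz -46.2 p98 -49.1 inner y 37.5 x -0.8 world z of tip 6.1
tip 1 maxz -48.4 p98 -51.4 inner y 37.3 x -0.3 world z of tip 8.3
clock: 5.55
eef_pos: [0.4778, 0.0745, -0.0387]
tool_rot: [-0.0, 1.0, 0.0, 0.001]
ft_force: [-0.5, -0.2, 5.4]
grip_width: 0.0653
grasp_force: 66.1
tip -1 maxz -47.5 p98 -53.2 inner y 32.1 x 3.2 world z of tip 8.8
tip 1 maxz -47.1 p98 -53.9 inner y 32.0 x 5.7 world z of tip 8.4
```

Gripped at 66 N. Lift, carry toward the large pot, stop short of it so the camera can see both, and look.

```bash
python3 -m creep '[[[0,0,-10],[0,0,0]],[[0,0,-45],[0,0,0]],[[0,0,-45],[0,0,0]],[[0,0,-45],[0,0,0]],[[-6,-51,0],[0,0,0]],[[-6,-51,0],[0,0,0]],[[-6,-51,0],[0,0,0]],[[-6,-51,0],[0,0,0]],[[-6,-51,0],[0,0,0]],[[-6,-51,0],[0,0,0]],[[-6,-51,0],[0,0,0]],[[0,0,0],[0,0,0]]]'; python3 -c "
from h import *
look('w5')"
```

```text
clock: 7.1
eef_pos: [0.5195, -0.2862, 0.1056]
tool_rot: [0.002, 1.0, -0.001, 0.0]
ft_force: [0.3, 0.4, -0.1]
grip_width: 0.0654
grasp_force: 66.5
t 7.10 tcp [ 0.5195 -0.2862  0.1056] axes x [-1.     0.005 -0.001] z [ 0.001 -0.001 -1.   ] j6 -0.50
(327, 89) ztop 0.0691 rect c [ 0.4448 -0.2815] size [0.0631 0.0632] ang 50.6 circ [ 0.4449 -0.2815  0.0642] tool d mm [74.7  4.4 36.4] 
(123, 112) ztop 0.0248 rect c [ 0.462  -0.4309] size [0.0995 0.0989] ang 65.1 circ [ 0.4621 -0.4312  0.1004] tool d mm [  56.9 -144.9   80.9] 
(568, 90) ztop 0.0142 rect c [ 0.4452 -0.0966] size [0.0565 0.0554] ang 83.2 circ [ 0.4454 -0.0961  0.0581] tool d mm [ 75.3 189.3  91.1] 
(6, 261) ztop 0.0166 rect c [ 0.5874 -0.5635] size [0.0098 0.0226] ang 83.4 circ [ 0.5869 -0.5674  0.0229] tool d mm [ -69.2 -276.9   89.3] EDGE
(533, 274) ztop 0.0144 rect c [ 0.6018 -0.0945] size [0.0442 0.0426] ang 47.4 circ [ 0.6016 -0.094   0.0459] tool d mm [-81.3 192.2  91. ]
```

View pics/w5.png

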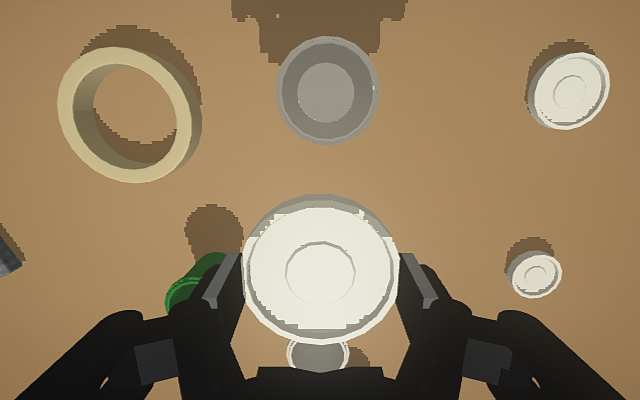

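The large pot is at (327,89), clear of the tape (130,115). The held lid is at (320,270). I'll measure the held lid's centre and tilt in the tool frame.

```bash
cat >> h.py <<'E'
def held():
    p=vision.camera("wrist"); w=cloud(p,np.array(p["tool_from_camera"]))*1000
    m=(p["image"].min(2)>125)&(np.abs(w[...,1])<42)&(np.abs(w[...,0])<45)&(w[...,2]>-75)&(w[...,2]<-25)
    q=w[m]; zt=np.median(q[:,2]); q=q[np.abs(q[:,2]-zt)<4]
    A=np.c_[q[:,:2],np.ones(len(q))]; c=np.linalg.lstsq(A,q[:,2],rcond=None)[0]
    h=cv2.convexHull(q[:,:2].astype(np.float32)); rc=cv2.minAreaRect(h); ci=cv2.minEnclosingCircle(h)
    print("held top z %.1f tilt dz/dx %.3f dz/dy %.3f"%(zt,c[0],c[1]),"rect",np.round(rc[0],1),np.round(rc[1],1),"ang %.1f"%rc[2],"circ",np.round(ci[0],1),round(2*ci[1],1),"min/max",q[:,:2].min(0).round(1),q[:,:2].max(0).round(1))
E
python3 -c "
from h import *
held()"
```

```text
held top z -50.3 tilt dz/dx 0.002 dz/dy 0.000 rect [1.2 0.1] [68.5 65.6] ang 0.8 circ [ 1.1 -0.1] 68.9 min/max [-33.1 -32.7] [35.4 33.1]
```

```bash
python3 -m creep '[[[37,2.2,0],[0,0,0]],[[36.5,2.1,0],[0,0,0]],[[0,0,30],[0,0,0]],[[0,0,32],[0,0,0]],[[0,0,0],[0,0,0]],[[0,0,0],[0,0,0]]]'; python3 -c "
from h import *
look('w6'); held()"
```

```text
clock: 7.95
eef_pos: [0.4467, -0.2777, 0.0447]
tool_rot: [-0.001, 1.0, -0.0, 0.0]
ft_force: [0.2, 0.6, 0.1]
grip_width: 0.0651
grasp_force: 66.5
t 7.95 tcp [ 0.4467 -0.2777  0.0447] axes x [-1.    -0.002 -0.001] z [ 0.001 -0.    -1.   ] j6 -0.56
(80, 232) ztop 0.0246 rect c [ 0.4621 -0.4309] size [0.0992 0.0999] ang 69.3 circ [ 0.4621 -0.4311  0.1011] tool d mm [ -15.1 -153.2   20.2] EDGE
(595, 208) ztop 0.0142 rect c [ 0.4455 -0.0976] size [0.0562 0.0546] ang 18.0 circ [ 0.4448 -0.0961  0.0578] tool d mm [  1.  180.1  30.5] EDGE
held top z -50.3 tilt dz/dx 0.003 dz/dy 0.000 rect [1.1 0.1] [68.5 65.4] ang 1.5 circ [ 1.2 -0. ] 68.8 min/max [-33.1 -32.5] [35.4 32.9]
```

View pics/w6.png

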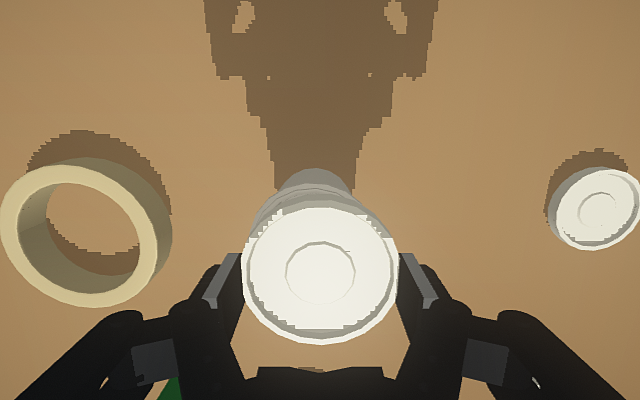

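The lid is just above the pot but about 4 mm off in y because the earlier pose reading was taken mid-motion. Correct, recheck, then lower.

```bash
python3 -m creep '[[[0.8,-3.8,0],[0,0,0]],[[0,0,0],[0,0,0]],[[0,0,0],[0,0,0]],[[0,0,0],[0,0,0]]]'; python3 -m creep '[[[0,0,6],[0,0,0]],[[0,0,5],[0,0,0]],[[0,0,0],[0,0,0]],[[0,0,0],[0,0,0]]]'
```

```text
clock: 8.55
eef_pos: [0.4451, -0.2821, 0.0436]
tool_rot: [-0.0, 1.0, 0.0, -0.0]
ft_force: [-0.2, -0.2, -0.8]
grip_width: 0.0654
grasp_force: 66.5
clock: 9.05
eef_pos: [0.4451, -0.282, 0.0325]
tool_rot: [-0.0, 1.0, 0.0, -0.0]
ft_force: [-0.6, -0.2, -1.0]
grip_width: 0.0655
grasp_force: 66.5
```

```bash
python3 -m creep '[[[0,0,2],[0,0,0]],[[0,0,2],[0,0,0]],[[0,0,0],[0,0,0]]]'; python3 -m creep '[[[0,0,1],[0,0,0]],[[0,0,0],[0,0,0]]]'
```

```text
clock: 9.43
eef_pos: [0.4451, -0.2819, 0.0284]
tool_rot: [-0.0, 1.0, 0.0, -0.0]
ft_force: [-0.1, -0.3, -0.8]
grip_width: 0.0652
grasp_force: 66.5
clock: 9.68
eef_pos: [0.4452, -0.282, 0.0276]
tool_rot: [-0.0, 1.0, 0.0, -0.0]
ft_force: [0.2, 0.0, -0.5]
grip_width: 0.0656
grasp_force: 66.5
```

```bash
python3 -m creep '[[[0,0,1],[0,0,0]],[[0,0,0],[0,0,0]]]' | grep -E 'eef|ft'; python3 -m creep '[[[0,0,1],[0,0,0]],[[0,0,0],[0,0,0]]]'| grep -E 'eef|ft'; python3 -c "
from h import *
look(); held()"
```

```text
eef_pos: [0.4451, -0.282, 0.0265]
ft_force: [0.2, -0.4, 1.2]
eef_pos: [0.4452, -0.282, 0.0256]
ft_force: [-0.3, 0.2, 0.4]
t 10.18 tcp [ 0.4452 -0.282   0.0256] axes x [-1. -0.  0.] z [-0.  0. -1.] j6 -0.56
(611, 222) ztop 0.0140 rect c [ 0.4478 -0.1063] size [0.0572 0.0369] ang 15.5 circ [ 0.4456 -0.0971  0.058 ] tool d mm [ -2.7 175.7  11.6] EDGE
held top z -50.3 tilt dz/dx 0.004 dz/dy 0.000 rect [1.1 0.1] [68.6 65.5] ang 0.5 circ [ 1.1 -0.1] 68.9 min/max [-33.2 -32.6] [35.4 33. ]
```

```bash
for i in 1; do python3 -m creep '[[[0,0,1],[0,0,0]],[[0,0,0],[0,0,0]]]' | grep -E 'eef|ft'; python3 -m creep '[[[0,0,1],[0,0,0]],[[0,0,0],[0,0,0]]]'| grep -E 'eef|ft'; done
```

```text
eef_pos: [0.4453, -0.282, 0.0254]
ft_force: [-2.4, 0.9, 5.6]
eef_pos: [0.4455, -0.2821, 0.0254]
ft_force: [-2.9, 1.5, 10.9]
```

Contact at TCP 25.4 mm, exactly as expected for home (25.3). Release and check.

```bash
python3 -m creep '[[[0,0,0],[0,0,0]],[[0,0,0],[0,0,0]],[[0,0,-1],[0,0,0]],[[0,0,0],[0,0,0]],[[0,0,-25],[0,0,0]],[[0,0,-50],[0,0,0]],[[0,0,-40],[0,0,0]],[[0,0,0],[0,0,0]]]' 78; python3 -c "
from h import *
look()"
```

```text
clock: 11.78
eef_pos: [0.4477, -0.2836, 0.1434]
tool_rot: [-0.0, 1.0, -0.002, 0.003]
ft_force: [-0.7, 0.3, 0.1]
grip_width: 0.0781
grasp_force: 0.0
t 11.78 tcp [ 0.4477 -0.2836  0.1434] axes x [-1.    -0.    -0.007] z [ 0.007 -0.004 -1.   ] j6 -0.56
(159, 190) ztop 0.0248 rect c [ 0.4619 -0.4311] size [0.0988 0.0993] ang 19.7 circ [ 0.4617 -0.4312  0.1004] tool d mm [ -13.3 -147.   119.4] 
(522, 172) ztop 0.0142 rect c [ 0.445  -0.0964] size [0.0551 0.0557] ang 2.8 circ [ 0.4456 -0.0965  0.0571] tool d mm [  3.6 187.8 128.4] 
(321, 190) ztop 0.0782 rect c [ 0.4441 -0.2822] size [0.0671 0.0675] ang 52.2 circ [ 0.4442 -0.2826  0.0685] tool d mm [ 4.   1.7 65.2] 
(24, 281) ztop 0.0174 rect c [ 0.5551 -0.5958] size [0.1014 0.0413] ang 21.7 circ [ 0.5544 -0.5948  0.1073] tool d mm [-106.4 -311.7  128.1] EDGE
```

The large lid is home: top at 78.2 mm (my readings run 0.8 mm low), centred on the pot within 1 mm. Next, the medium lid.

```bash
python3 -m creep '[[[0,46.5,0],[0,0,0]],[[0,46.5,0],[0,0,0]],[[0,46.5,0],[0,0,0]],[[0,46,0],[0,0,0]],[[0,0,50],[0,0,0]],[[0,0,50],[0,0,0]],[[0,0,40],[0,0,0]],[[0,0,0],[0,0,0]],[[0,0,0],[0,0,0]],[[0,0,0],[0,0,0]]]' 67; python3 -c "
from h import *
look()"
```

```text
clock: 13.08
eef_pos: [0.4468, -0.097, 0.0012]
tool_rot: [-0.0, 1.0, -0.0, 0.002]
ft_force: [0.3, 0.5, 0.7]
grip_width: 0.0673
grasp_force: 0.0
t 13.07 tcp [ 0.4468 -0.097   0.0012] axes x [-1.    -0.    -0.003] z [ 0.003 -0.001 -1.   ] j6 -0.21
(321, 233) ztop 0.0142 rect c [ 0.4451 -0.0962] size [0.0554 0.056 ] ang 63.1 circ [ 0.445  -0.0961  0.0567] tool d mm [  1.7   0.8 -13. ] 
(12, 237) ztop 0.0241 rect c [ 0.4506 -0.258 ] size [0.0077 0.0338] ang 75.0 circ [ 0.4496 -0.2616  0.034 ] tool d mm [  -3.8 -161.1  -22.7] EDGE
```

```bash
python3 -m creep '[[[1,0.8,25],[0,0,0]],[[0,0,10],[0,0,0]],[[0,0,4.5],[0,0,0]],[[0,0,0],[0,0,0]],[[0,0,0],[0,0,0]]]' 67; python3 -m creep '[[[0,0,0],[0,0,0]],[[0,0,0],[0,0,0]],[[0,0,0],[0,0,0]],[[0,0,0],[0,0,0]]]' 46;  python3 -m creep '[[[0,0,-10],[0,0,0]],[[0,0,-45],[0,0,0]],[[0,0,-45],[0,0,0]],[[0,0,-40],[0,0,0]],[[0,0,0],[0,0,0]],[[0,0,0],[0,0,0]]]'; python3 -c "
from h import *
held()"
```

```text
clock: 13.75
eef_pos: [0.4447, -0.0959, -0.0394]
tool_rot: [-0.0, 1.0, -0.0, 0.001]
ft_force: [-0.0, 0.3, 0.9]
grip_width: 0.067
grasp_force: 0.0
clock: 14.25
eef_pos: [0.4448, -0.0959, -0.0388]
tool_rot: [-0.0, 1.0, -0.0, 0.001]
ft_force: [-1.3, 0.6, 6.5]
grip_width: 0.0533
grasp_force: 61.5
clock: 15.0
eef_pos: [0.4438, -0.0956, 0.1]
tool_rot: [-0.0, 1.0, 0.0, -0.0]
ft_force: [-0.1, -0.2, -1.1]
grip_width: 0.0534
grasp_force: 63.0
held top z -50.5 tilt dz/dx 0.005 dz/dy -0.004 rect [-0.3 -0.1] [56.5 53.6] ang 1.5 circ [-0.4 -0.1] 56.9 min/max [-28.7 -26.9] [27.9 26.8]
```

```bash
python3 -m creep '[[[-49,-20,-8],[0,0,0]],[[-49,-20,-8],[0,0,0]],[[-49,-20,-8],[0,0,0]],[[-49,-20,-8],[0,0,0]],[[0,0,0],[0,0,0]],[[0,0,0],[0,0,0]],[[0,0,0],[0,0,0]]]'; python3 -c "
from h import *
look('w7');held()"
```

```text
clock: 15.92
eef_pos: [0.6385, -0.175, 0.1316]
tool_rot: [-0.0, 1.0, 0.0, -0.001]
ft_force: [0.9, -0.7, -0.2]
grip_width: 0.0537
grasp_force: 63.0
t 15.93 tcp [ 0.6385 -0.175   0.1316] axes x [-1.    -0.     0.002] z [-0.002  0.001 -1.   ] j6 -0.27
(17, 10) ztop 0.0242 rect c [ 0.5012 -0.4088] size [0.0107 0.0292] ang 30.5 circ [ 0.5041 -0.4071  0.0294] tool d mm [ 137.1 -233.8  107.5] EDGE
(615, 150) ztop 0.0137 rect c [0.612  0.0909] size [0.0574 0.0525] ang 35.1 circ [0.6116 0.0914 0.0755] tool d mm [ 26.2 265.8 118.1] EDGE
(55, 144) ztop 0.0566 rect c [ 0.6029 -0.3813] size [0.0523 0.051 ] ang 86.2 circ [ 0.6027 -0.3814  0.0532] tool d mm [  35.5 -206.4   75. ] 
(412, 138) ztop 0.0144 rect c [ 0.6021 -0.0941] size [0.043  0.0431] ang 2.1 circ [ 0.602  -0.0941  0.0442] tool d mm [ 36.2  80.8 117.4] 
(179, 201) ztop 0.0568 rect c [ 0.6484 -0.2885] size [0.0506 0.0521] ang 42.0 circ [ 0.6486 -0.2888  0.0529] tool d mm [ -10.  -113.6   74.7] 
held top z -50.4 tilt dz/dx 0.006 dz/dy -0.003 rect [-0.5  0.1] [56.8 53.7] ang 0.2 circ [-0.4 -0.6] 57.2 min/max [-28.9 -26.8] [27.9 26.9]
```

View pics/w7.png

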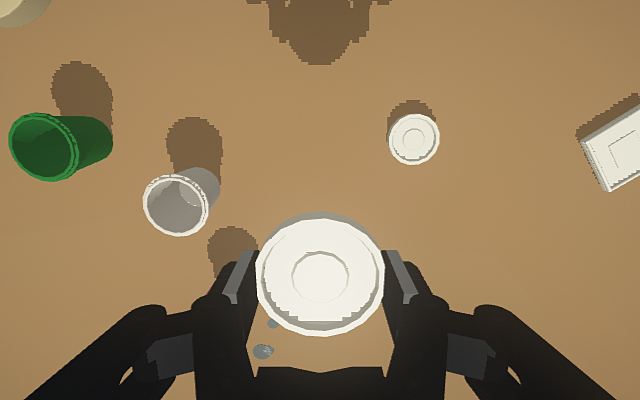

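The pale pot is at (179,201) and the green look-alike at (55,144). Move over the pale one, leaving the lid about 10 mm above the rim.

```bash
python3 -m creep '[[[-5,-57,0],[0,0,0]],[[-5,-57,0],[0,0,0]],[[0,0,40],[0,0,0]],[[0,0,40],[0,0,0]],[[0,0,20],[0,0,0]],[[0,0,0],[0,0,0]],[[0,0,0],[0,0,0]],[[0,0,0],[0,0,0]],[[0,0,0],[0,0,0]]]'; python3 -c "
from h import *
held()"
```

```text
clock: 17.15
eef_pos: [0.651, -0.2899, 0.0337]
tool_rot: [-0.0, 1.0, -0.001, 0.001]
ft_force: [1.4, 0.1, 0.1]
grip_width: 0.0534
grasp_force: 63.0
held top z -50.4 tilt dz/dx 0.005 dz/dy -0.006 rect [-0.5  0. ] [53.6 56.7] ang 89.5 circ [-0.5  0.3] 56.9 min/max [-28.8 -26.8] [27.9 26.9]
```

```bash
python3 -m creep '[[[2,1,4],[0,0,0]],[[0,0,4],[0,0,0]],[[0,0,0],[0,0,0]],[[0,0,0],[0,0,0]],[[0,0,0],[0,0,0]]]'
```

```text
clock: 17.82
eef_pos: [0.6483, -0.2887, 0.0242]
tool_rot: [-0.0, 1.0, -0.0, 0.0]
ft_force: [-0.6, -0.2, -0.0]
grip_width: 0.0533
grasp_force: 63.0
```

Centred. Lower toward 13.2 mm.

```bash
python3 -m creep '[[[0,0,4],[0,0,0]],[[0,0,4],[0,0,0]],[[0,0,1.5],[0,0,0]],[[0,0,0],[0,0,0]],[[0,0,0],[0,0,0]]]' | grep -E 'eef|ft'; python3 -m creep '[[[0,0,1],[0,0,0]],[[0,0,0],[0,0,0]]]' | grep -E 'eef|ft'; python3 -m creep '[[[0,0,1],[0,0,0]],[[0,0,0],[0,0,0]]]' | grep -E 'eef|ft'; python3 -m creep '[[[0,0,1],[0,0,0]],[[0,0,0],[0,0,0]]]' | grep -E 'eef|ft'
```

```text
eef_pos: [0.6483, -0.2887, 0.0147]
ft_force: [1.0, 0.2, 0.3]
eef_pos: [0.6482, -0.2887, 0.0136]
ft_force: [0.2, -0.1, 0.6]
eef_pos: [0.6485, -0.2889, 0.0135]
ft_force: [-1.3, 0.4, 3.8]
eef_pos: [0.6487, -0.2889, 0.0135]
ft_force: [-2.3, 0.7, 7.9]
```

```bash
python3 -m creep '[[[0,0,0],[0,0,0]],[[0,0,0],[0,0,0]],[[0,0,-2],[0,0,0]],[[0,0,0],[0,0,0]],[[0,0,-25],[0,0,0]],[[0,0,-45],[0,0,0]],[[0,0,-45],[0,0,0]],[[0,0,0],[0,0,0]],[[0,0,0],[0,0,0]],[[0,0,0],[0,0,0]]]' 68; python3 -c "
from h import *
look()"
```

```text
clock: 20.45
eef_pos: [0.647, -0.2882, 0.1264]
tool_rot: [-0.0, 1.0, 0.001, -0.002]
ft_force: [-0.3, -0.0, -0.7]
grip_width: 0.0679
grasp_force: 0.0
t 20.45 tcp [ 0.647  -0.2882  0.1264] axes x [-1.    -0.     0.003] z [-0.003  0.002 -1.   ] j6 -0.42
(134, 4) ztop 0.0246 rect c [ 0.5095 -0.4302] size [0.0058 0.044 ] ang 0.7 circ [ 0.5069 -0.4302  0.0442] tool d mm [ 137.3 -142.1  102.1] EDGE
(190, 136) ztop 0.0570 rect c [ 0.6031 -0.3816] size [0.0517 0.0512] ang 65.6 circ [ 0.6033 -0.3819  0.0528] tool d mm [ 43.8 -93.6  69.4] 
(548, 129) ztop 0.0144 rect c [ 0.6022 -0.0941] size [0.0428 0.0443] ang 0.4 circ [ 0.6022 -0.0944  0.0452] tool d mm [ 44.5 193.9 112.5] 
(318, 199) ztop 0.0664 rect c [ 0.649 -0.289] size [0.0557 0.0553] ang 20.2 circ [ 0.649  -0.2888  0.0562] tool d mm [-2.2 -0.9 60. ] 
(349, 304) ztop 0.0566 rect c [ 0.7526 -0.2618] size [0.0519 0.0514] ang 58.9 circ [ 0.7527 -0.2612  0.0538] tool d mm [-105.8   26.2   69.5]
```

Medium lid home (66.4 mm against 66.2 expected). Now the small lid at (0.6022, -0.0942).

```bash
python3 -m creep '[[[11.5,48.6,0],[0,0,0]],[[11.5,48.6,0],[0,0,0]],[[11.5,48.6,0],[0,0,0]],[[11.5,48.6,0],[0,0,0]],[[0,0,50],[0,0,0]],[[0,0,50],[0,0,0]],[[0,0,25],[0,0,0]],[[0,0,0],[0,0,0]],[[0,0,0],[0,0,0]],[[0,0,0],[0,0,0]]]' 57; python3 -c "
from h import *
look();tips()"
```

```text
clock: 21.75
eef_pos: [0.6037, -0.0946, 0.0054]
tool_rot: [-0.0, 1.0, -0.0, 0.002]
ft_force: [0.1, 0.0, -0.5]
grip_width: 0.0571
grasp_force: 0.0
t 21.75 tcp [ 0.6037 -0.0946  0.0054] axes x [-1.    -0.    -0.003] z [ 0.003 -0.001 -1.   ] j6 -0.16
(320, 231) ztop 0.0143 rect c [ 0.6018 -0.0938] size [0.0437 0.0432] ang 3.0 circ [ 0.602  -0.0939  0.045 ] tool d mm [ 1.8  0.8 -9. ] 
(620, 252) ztop 0.0139 rect c [0.6184 0.0814] size [0.0581 0.0291] ang 33.9 circ [0.6181 0.0812 0.0636] tool d mm [-14.7 176.   -8.6] EDGE
(12, 307) ztop 0.0257 rect c [ 0.6508 -0.2694] size [0.0076 0.031 ] ang 80.2 circ [ 0.6502 -0.273   0.0312] tool d mm [ -47.2 -174.8  -20.1] EDGE
tip -1 maxz -41.4 p98 -45.3 inner y 28.1 x -0.2 world z of tip 46.8
tip 1 maxz -43.1 p98 -46.8 inner y 28.0 x 0.4 world z of tip 48.4
```

```bash
python3 -m creep '[[[0.8,0.6,25],[0,0,0]],[[0,0,10],[0,0,0]],[[0,0,5],[0,0,0]],[[0,0,0],[0,0,0]],[[0,0,0],[0,0,0]]]' 57; python3 -m creep '[[[0,0,0],[0,0,0]],[[0,0,0],[0,0,0]],[[0,0,0],[0,0,0]],[[0,0,0],[0,0,0]]]' 34;  python3 -m creep '[[[0,0,-10],[0,0,0]],[[0,0,-45],[0,0,0]],[[0,0,-45],[0,0,0]],[[0,0,-40],[0,0,0]],[[0,0,0],[0,0,0]],[[0,0,0],[0,0,0]]]'; python3 -c "
from h import *
held()"
```

```text
clock: 22.48
eef_pos: [0.602, -0.0938, -0.0357]
tool_rot: [-0.0, 1.0, -0.0, 0.001]
ft_force: [0.7, -0.4, 0.0]
grip_width: 0.0573
grasp_force: 0.0
clock: 22.98
eef_pos: [0.6024, -0.0938, -0.0352]
tool_rot: [-0.0, 1.0, -0.0, 0.001]
ft_force: [0.1, -0.0, 5.9]
grip_width: 0.0414
grasp_force: 60.7
clock: 23.72
eef_pos: [0.6008, -0.0936, 0.1033]
tool_rot: [-0.0, 1.0, 0.0, -0.0]
ft_force: [-0.6, -0.3, 0.3]
grip_width: 0.0415
grasp_force: 60.7
held top z -47.0 tilt dz/dx 0.008 dz/dy -0.000 rect [ 0.1 -0. ] [44.1 41.3] ang 0.0 circ [0.  0.1] 44.6 min/max [-21.9 -20.7] [22.2 20.7]
```

```bash
python3 -m creep '[[[11.5,50.5,0],[0,0,0]],[[11.5,50.5,0],[0,0,0]],[[11.5,50.5,0],[0,0,0]],[[11.5,50.5,0],[0,0,0]],[[11.5,50.5,0],[0,0,0]],[[11.5,50.5,0],[0,0,0]],[[11.5,50.5,0],[0,0,0]],[[0,0,0],[0,0,0]],[[0,0,0],[0,0,0]],[[0,0,0],[0,0,0]]]'; python3 -c "
from h import *
look();held()"
```

```text
clock: 25.02
eef_pos: [0.5207, 0.2583, 0.1029]
tool_rot: [0.001, 1.0, -0.0, -0.001]
ft_force: [0.3, 0.3, 0.5]
grip_width: 0.0412
grasp_force: 60.7
t 25.02 tcp [0.5207 0.2583 0.1029] axes x [-1.     0.002  0.001] z [-0.001 -0.001 -1.   ] j6 0.46
(323, 76) ztop 0.0434 rect c [0.4369 0.2609] size [0.0391 0.0391] ang 39.4 circ [0.4369 0.2609 0.0401] tool d mm [83.7  2.5 59.7] 
(627, 157) ztop 0.0080 rect c [0.4907 0.5073] size [0.1341 0.0324] ang 6.2 circ [0.4913 0.5014 0.1344] tool d mm [ 30.3 249.1  94.7] EDGE
(625, 242) ztop 0.0069 rect c [0.5727 0.5262] size [0.026  0.0117] ang 37.9 circ [0.572  0.527  0.0268] tool d mm [-51.7 268.1  95.6] 
(616, 249) ztop 0.0070 rect c [0.579  0.5208] size [0.0267 0.0083] ang 41.2 circ [0.5787 0.5212 0.0269] tool d mm [-58.  262.7  95.5] 
held top z -47.0 tilt dz/dx 0.009 dz/dy -0.001 rect [0.1 0. ] [44.1 41.3] ang 0.2 circ [0.  0.1] 44.6 min/max [-22.  -20.7] [22.1 20.7]
```

```bash
python3 -m creep '[[[42,1.2,0],[0,0,0]],[[41.5,1.2,0],[0,0,0]],[[0,0,40],[0,0,0]],[[0,0,30],[0,0,0]],[[0,0,16],[0,0,0]],[[0,0,0],[0,0,0]],[[0,0,0],[0,0,0]],[[0,0,0],[0,0,0]],[[0,0,0],[0,0,0]],[[0,0,0],[0,0,0]]]'
```

```text
clock: 26.38
eef_pos: [0.4375, 0.2624, 0.018]
tool_rot: [-0.0, 1.0, 0.0, 0.0]
ft_force: [0.7, 0.3, -0.1]
grip_width: 0.0413
grasp_force: 60.8
```

```bash
python3 -m creep '[[[0.5,-1.4,2],[0,0,0]],[[0,0,0],[0,0,0]],[[0,0,0],[0,0,0]],[[0,0,0],[0,0,0]]]' | grep -E 'eef|ft'; python3 -m creep '[[[0,0,4],[0,0,0]],[[0,0,4],[0,0,0]],[[0,0,3],[0,0,0]],[[0,0,0],[0,0,0]],[[0,0,0],[0,0,0]]]' | grep -E 'eef|ft'; python3 -m creep '[[[0,0,1],[0,0,0]],[[0,0,0],[0,0,0]]]' | grep -E 'eef|ft'; python3 -m creep '[[[0,0,1],[0,0,0]],[[0,0,0],[0,0,0]]]' | grep -E 'eef|ft'
```

```text
eef_pos: [0.4368, 0.2608, 0.0156]
ft_force: [-0.7, 0.2, -0.9]
eef_pos: [0.4368, 0.2608, 0.0046]
ft_force: [-0.2, -0.3, -0.4]
eef_pos: [0.4368, 0.2608, 0.0036]
ft_force: [0.1, 0.1, 0.6]
eef_pos: [0.4369, 0.2609, 0.0029]
ft_force: [-0.2, -1.7, 2.7]
```

Contact at 2.9 mm (expected 2.8). One more nudge, then release.

```bash
python3 -m creep '[[[0,0,0.8],[0,0,0]],[[0,0,0],[0,0,0]]]' | grep -E 'eef|ft'; python3 -m creep '[[[0,0,0],[0,0,0]],[[0,0,0],[0,0,0]],[[0,0,-2],[0,0,0]],[[0,0,0],[0,0,0]],[[0,0,-25],[0,0,0]],[[0,0,-45],[0,0,0]],[[0,0,-45],[0,0,0]],[[0,0,0],[0,0,0]],[[0,0,0],[0,0,0]],[[0,0,0],[0,0,0]]]' 58; python3 -c "
from h import *
look()"
```

```text
eef_pos: [0.4371, 0.2609, 0.0029]
ft_force: [-1.7, -0.8, 7.6]
clock: 29.5
eef_pos: [0.4356, 0.2601, 0.1172]
tool_rot: [-0.0, 1.0, -0.001, -0.001]
ft_force: [0.1, 1.0, 0.4]
grip_width: 0.0577
grasp_force: 0.0
t 29.50 tcp [0.4356 0.2601 0.1172] axes x [-1.    -0.     0.003] z [-0.003 -0.002 -1.   ] j6 0.54
(615, 179) ztop 0.0085 rect c [0.4392 0.5058] size [0.2841 0.0658] ang 15.2 circ [0.4365 0.5154 0.2858] tool d mm [ -3.9 245.8 108.4] EDGE
(320, 197) ztop 0.0525 rect c [0.4371 0.2607] size [0.0435 0.0428] ang 3.3 circ [0.4372 0.261  0.0445] tool d mm [-1.7  0.7 64.7] 
(619, 294) ztop 0.0066 rect c [0.5485 0.5508] size [0.0103 0.0187] ang 88.7 circ [0.5485 0.5517 0.0191] tool d mm [-113.3  290.9  109.8] 
(632, 305) ztop 0.0068 rect c [0.5593 0.566 ] size [0.0145 0.0131] ang 25.4 circ [0.5595 0.5656 0.0185] tool d mm [-124.1  306.   109.6] EDGE
(603, 329) ztop 0.0068 rect c [0.5863 0.5442] size [0.029  0.0136] ang 47.1 circ [0.5857 0.5447 0.0294] tool d mm [-151.   284.2  109.5]
```

Small lid home. Now the square lid, turning 35° to match its sides.

```bash
python3 -m creep '[[[-43,-42,0],[0,0,0]],[[-43,-42,0],[0,0,0]],[[-43,-42,0],[0,0,0]],[[-43,-42,0],[0,0,0]],[[0,0,0],[0,0,-0.154]],[[0,0,0],[0,0,-0.154]],[[0,0,0],[0,0,-0.154]],[[0,0,0],[0,0,-0.154]],[[0,0,0],[0,0,0]],[[0,0,0],[0,0,0]],[[0,0,0],[0,0,0]]]' 68; python3 -c "
from h import *
look()"
```

```text
clock: 30.92
eef_pos: [0.6087, 0.0929, 0.1185]
tool_rot: [-0.303, 0.953, 0.0, -0.0]
ft_force: [0.5, 0.2, -0.0]
grip_width: 0.0674
grasp_force: 0.0
t 30.93 tcp [0.6087 0.0929 0.1185] axes x [-0.817 -0.577  0.   ] z [-0.001 -0.    -1.   ] j6 -0.46
(615, 136) ztop 0.0518 rect c [0.4475 0.2511] size [0.0415 0.0178] ang 48.9 circ [0.4423 0.2557 0.0418] tool d mm [ 40.3 222.3  66.8] EDGE
(319, 184) ztop 0.0139 rect c [0.61   0.0932] size [0.0558 0.0562] ang 35.0 circ [0.6102 0.0935 0.0782] tool d mm [ -1.4  -0.6 104.6]
```

```bash
python3 -m creep '[[[-1.2,-0.5,50],[0,0,0]],[[0,0,50],[0,0,0]],[[0,0,35],[0,0,0]],[[0,0,14],[0,0,0]],[[0,0,7],[0,0,0]],[[0,0,0],[0,0,0]],[[0,0,0],[0,0,0]],[[0,0,0],[0,0,0]]]' 68; python3 -c "
from h import *
look()"
```

```text
clock: 31.98
eef_pos: [0.6111, 0.0932, -0.0359]
tool_rot: [-0.303, 0.953, -0.0, 0.001]
ft_force: [-1.2, -0.2, 0.2]
grip_width: 0.068
grasp_force: 0.0
t 31.98 tcp [ 0.6111  0.0932 -0.0359] axes x [-0.816 -0.578 -0.002] z [ 0.002  0.    -1.   ] j6 -0.46
(322, 267) ztop 0.0138 rect c [0.6101 0.0933] size [0.0567 0.0562] ang 35.0 circ [0.6103 0.0931 0.0782] tool d mm [  0.7   0.5 -49.7]
```

```bash
python3 -m creep '[[[0.3,0.4,2],[0,0,0]],[[0,0,0],[0,0,0]],[[0,0,0],[0,0,0]]]' 68; python3 -m creep '[[[0,0,0],[0,0,0]],[[0,0,0],[0,0,0]],[[0,0,0],[0,0,0]],[[0,0,0],[0,0,0]]]' 46;  python3 -m creep '[[[0,0,-10],[0,0,0]],[[0,0,-45],[0,0,0]],[[0,0,-45],[0,0,0]],[[0,0,-40],[0,0,0]],[[0,0,0],[0,0,0.154]],[[0,0,0],[0,0,0.154]],[[0,0,0],[0,0,0.154]],[[0,0,0],[0,0,0.154]],[[0,0,0],[0,0,0]],[[0,0,0],[0,0,0]]]'; python3 -c "
from h import *
held()"
```

```text
clock: 32.4
eef_pos: [0.6095, 0.0933, -0.0393]
tool_rot: [-0.303, 0.953, 0.0, -0.0]
ft_force: [-0.5, 0.9, -0.2]
grip_width: 0.0681
grasp_force: 0.0
clock: 32.9
eef_pos: [0.6101, 0.0933, -0.0388]
tool_rot: [-0.303, 0.953, -0.0, 0.001]
ft_force: [-0.3, -0.7, 3.6]
grip_width: 0.0544
grasp_force: 63.4
clock: 34.15
eef_pos: [0.6094, 0.0932, 0.1008]
tool_rot: [-0.001, 1.0, -0.0, -0.0]
ft_force: [-0.5, 0.4, 0.7]
grip_width: 0.0542
grasp_force: 63.2
held top z -50.4 tilt dz/dx 0.003 dz/dy 0.002 rect [-1.  0.] [57.3 56. ] ang 0.4 circ [-0.7 -0. ] 77.7 min/max [-29.8 -28.1] [27.6 28. ]
```

```bash
python3 -m creep '[[[-10,22,-15],[0,0,0]],[[-10,22,-15],[0,0,0]],[[0,0,0],[0,0,0]],[[0,0,0],[0,0,0]],[[0,0,0],[0,0,0]]]'; python3 -c "
from h import *
look('w8');held()"
```

```text
clock: 34.83
eef_pos: [0.6287, 0.1363, 0.13]
tool_rot: [0.0, 1.0, -0.0, -0.001]
ft_force: [-0.0, 0.5, -0.1]
grip_width: 0.0545
grasp_force: 63.2
t 34.83 tcp [0.6287 0.1363 0.13  ] axes x [-1.     0.     0.002] z [-0.002 -0.001 -1.   ] j6 0.21
(458, 213) ztop 0.0537 rect c [0.6508 0.2525] size [0.0525 0.0526] ang 4.8 circ [0.651  0.2522 0.0729] tool d mm [-22.2 116.3  76.1] 
held top z -50.4 tilt dz/dx 0.003 dz/dy 0.003 rect [-1.  0.] [57.4 55.9] ang 0.3 circ [-1.   0.1] 78.0 min/max [-29.6 -28. ] [27.8 28. ]
```

View pics/w8.png

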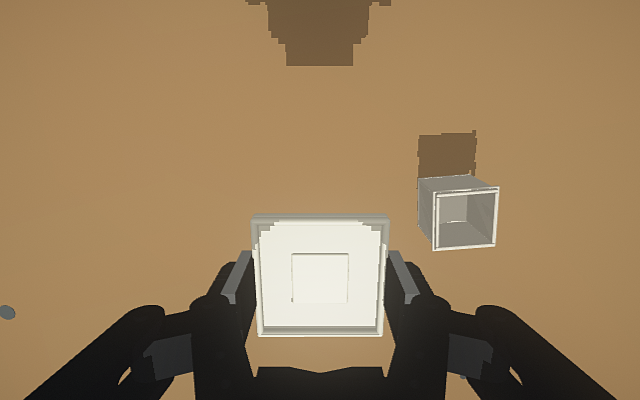

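The square pot is at (465,215), turned 4.8°; the square lid is held level at (320,275). Turn -0.084 about tool z and go above it.

```bash
python3 -m creep '[[[-10.5,58,0],[0,0,0]],[[-10.5,58,0],[0,0,0]],[[0,0,0],[0,0,-0.084]],[[0,0,45],[0,0,0]],[[0,0,40],[0,0,0]],[[0,0,18],[0,0,0]],[[0,0,0],[0,0,0]],[[0,0,0],[0,0,0]],[[0,0,0],[0,0,0]],[[0,0,0],[0,0,0]]]'; python3 -c "
from h import *
held()"
```

```text
clock: 36.17
eef_pos: [0.6515, 0.2536, 0.0294]
tool_rot: [-0.042, 0.999, 0.0, 0.001]
ft_force: [-0.4, 0.1, -0.5]
grip_width: 0.0545
grasp_force: 63.3
held top z -50.3 tilt dz/dx 0.005 dz/dy 0.002 rect [-1.   0.4] [57.4 57.2] ang 0.1 circ [-0.7  0. ] 77.7 min/max [-29.7 -28.3] [27.7 29. ]
```

```bash
python3 -m creep '[[[1.3,-0.8,5],[0,0,0]],[[0,0,0],[0,0,0]],[[0,0,0],[0,0,0]],[[0,0,0],[0,0,0]]]' | grep -E 'eef|ft|rot'
```

```text
eef_pos: [0.6494, 0.2524, 0.0228]
tool_rot: [-0.042, 0.999, 0.0, 0.0]
ft_force: [-0.2, -0.4, 0.1]
```

```bash
python3 -m creep '[[[0,0,4],[0,0,0]],[[0,0,4],[0,0,0]],[[0,0,2.5],[0,0,0]],[[0,0,0],[0,0,0]],[[0,0,0],[0,0,0]]]' | grep -E 'eef|ft'; python3 -m creep '[[[0,0,1],[0,0,0]],[[0,0,0],[0,0,0]]]' | grep -E 'eef|ft'; python3 -m creep '[[[0,0,1],[0,0,0]],[[0,0,0],[0,0,0]]]' | grep -E 'eef|ft'; python3 -m creep '[[[0,0,0.8],[0,0,0]],[[0,0,0],[0,0,0]]]' | grep -E 'eef|ft'
```

```text
eef_pos: [0.6494, 0.2524, 0.0123]
ft_force: [0.5, -0.2, 0.8]
eef_pos: [0.6493, 0.2524, 0.0113]
ft_force: [0.2, -0.3, -0.5]
eef_pos: [0.6494, 0.2524, 0.0103]
ft_force: [0.6, -0.8, -0.7]
eef_pos: [0.6495, 0.2525, 0.0102]
ft_force: [-1.4, -0.6, 4.7]
```

Home at 10.2 mm as expected. Release, rise, and take final looks.

```bash
python3 -m creep '[[[0,0,0],[0,0,0]],[[0,0,0],[0,0,0]],[[0,0,-2],[0,0,0]],[[0,0,0],[0,0,0]],[[0,0,-25],[0,0,0]],[[0,0,-45],[0,0,0]],[[0,0,-45],[0,0,0]],[[0,0,0],[0,0,0]],[[0,0,0],[0,0,0]],[[0,0,0],[0,0,0]]]' 68; python3 -c "
from h import *
look()
p=vision.camera('top'); cv2.imwrite('pics/top1.png',cv2.resize(p['image'][110:330,90:520],None,fx=1.8,fy=1.8))"
```

```text
clock: 39.35
eef_pos: [0.6482, 0.2519, 0.1244]
tool_rot: [-0.042, 0.999, -0.001, -0.002]
ft_force: [-0.1, 0.6, -0.1]
grip_width: 0.0681
grasp_force: 0.0
t 39.35 tcp [0.6482 0.2519 0.1244] axes x [-0.996 -0.084  0.004] z [-0.003 -0.001 -1.   ] j6 0.29
(630, 70) ztop 0.0071 rect c [0.535  0.4963] size [0.0074 0.0188] ang 73.9 circ [0.5344 0.4945 0.0191] tool d mm [ 91.8 253.1 117.4] EDGE
(623, 103) ztop 0.0069 rect c [0.5612 0.499 ] size [0.0159 0.0088] ang 61.4 circ [0.5602 0.4995 0.0174] tool d mm [ 65.5 253.7 117.5] 
(320, 197) ztop 0.0628 rect c [0.65   0.2523] size [0.0554 0.0561] ang 4.7 circ [0.6502 0.2522 0.0775] tool d mm [-2.1  0.2 61.6]
```

View pics/top1.png

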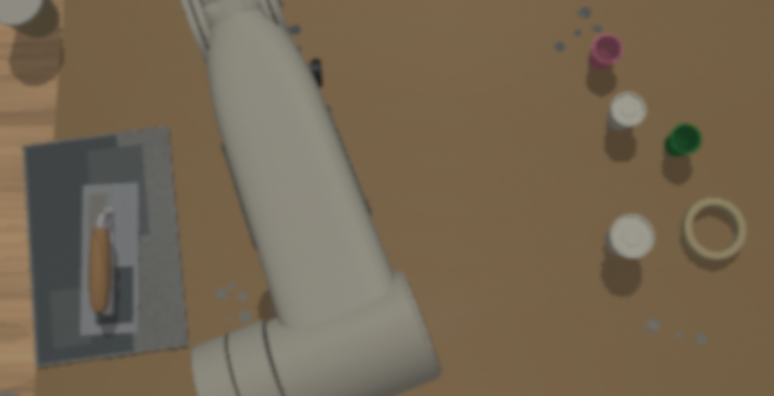

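The picture shows the medium (628,110) and large (632,236) pots lidded and the trowel (105,250) and tape (714,228) in place. The square lid reads 62.8 mm (63.2 expected), 4.7° against the pot's 4.8°. Handing in.

```bash
python3 -c "
from workcell import workorder
print(workorder.job_done())"
```

```text
the job is handed in; nothing more can be done
None
```

All four lids measured level and fully home on their own pots, the trowel and tape were left alone, and the job was handed in at about 39 s of the 112 s allowed.

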